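Clamp the glued rail of a serving board

TASK

A dark wooden rail has just been glued onto the serving board in the F-clamp on the kitchen island. Leave the handle alone at first and slide the clamp's free jaw down by pushing close to the bar, without leaning hard on it, until its pad bears on the rail and the jaw tilts, binds on the bar and stays there when you let go; then screw the orange handle clockwise, a little under half a turn, until the rail is firmly clamped but not crushed, and let go. The rail and the board must not shift, and the other things on the counter stay as they are.

Things in the scene. Friction and masses are not known exactly. Their poses are not given: they have to be found in the camera images.
- stand: Plywood glue-up stand, 290 x 240 x 18 mm, fixed on the counter, with the F-clamp's upright steel bar. Origin: centre of its underside; x points from the screw towards the bar, z up. The bar (18 x 9 mm, 9 mm across y) stands at x = +75 mm, y = 0 and its top is 183 mm above the counter; the screw axis is at x = -35 mm, y = 0, so 110 mm from the bar. The stand's yaw differs by up to 0.35 rad from the world's.
- jaw: Red free jaw: a collar 39 mm (x) x 31 mm (y) x 55 mm high round the bar and, towards the stand's -x, an arm 24 mm wide and 24 mm high that ends in a boss of 16 mm radius round the screw. Origin: on the bar's axis at half the collar's height; x, y, z as the stand's. The arm's top lies 7.5 mm above the origin, its underside 16.5 mm below. More than 40 N from the fingers on the jaw is too much.
- push_rest (a point): The middle of the top of the black ribbed thumb rest (32 x 26 mm) on the jaw's arm, 38 mm from the bar's axis towards the screw: push the jaw straight down here. A push here slides the jaw and, once the pad bears on the rail, tilts it; a push over the screw itself does not tilt it.
- jaw_slide (a joint): How far the jaw has slid down the bar, m: 0 = highest, grows downwards; at the start 0 to 0.018, and the pad then hangs 20 to 42 mm over the rail. It stays where it is left (sliding takes about 3 N downwards) and reaches 0.043 to 0.046 when bound.
- jaw_tilt (a joint): Tilt of the jaw on the bar, rad: 0 = square to the bar, grows as the pad end is lifted relative to the collar; its play ends at about 0.03 (up to 0.038 under load), where the jaw is bound and the collar is about 3.5 mm lower than when the pad first touched. Tilting takes 9 to 12 N on the thumb rest; once bound the push climbs by 15 to 30 N per mm, so stop at a steady 16 to 25 N. The bound collar does not slip back up. This reading is noisy (about 0.01 rad): average it.
- spindle: The steel screw with its black round pad (24 mm across). Origin: middle of the pad's underside, which bears on the rail; z up. It moves down with the jaw and goes, relative to the jaw, 1.2 mm down per rad of the handle. The clamping force is the force between this pad and the rail.
- screw (a joint): Angle of the orange handle, rad: grows when it is turned clockwise as seen from above, which screws the pad down 1.2 mm per rad (7.5 mm per turn). At the start -0.6 to 0.4. It takes about 0.2 N m to turn, up to 0.3 as it tightens, and stays where it is left. After the jaw has bound, each rad adds roughly 20 N of clamping force to the 10 to 20 N of the bound jaw: a turn of 2.2 to 3.5 rad is right. Pressing the handle down presses on the rail too.
- handle: The orange handle on top of the screw. Its origin is that of the spindle (the middle of the pad's underside); z up, x along the paddle.
- handle_grip (a point): Grip point on the screw axis in the orange paddle-shaped handle, 12 mm below its top and 43 mm above the jaw arm's top. The paddle is 46 mm long along this frame's x, 14 mm thick along y (pinch it across y from above) and 37 mm high. It comes down with the jaw; while the clamp is being tightened against the rail it turns at the same height within 1 mm.
- rail: Dark wooden rail, 36 x 150 x 30 mm high, glued (still wet, so it can slip) on the board and lying across under the screw. Origin: centre of its underside; its long side is y.
- board: Light wooden serving board, 130 x 200 x 20 mm thick, lying on the stand under the clamp. Origin: centre of its underside.
- mug: White mug, 82 mm across, 95 mm high. Origin: centre of its underside. Leave alone.
- glue_bottle: Yellow glue bottle, 48 mm across, 130 mm high. Leave alone.
- screwdriver: Screwdriver lying on the counter. Leave alone.
- spare_rail: A second dark rail, 150 x 36 x 30 mm, lying loose on the counter. Leave alone.
- jam_jar: Amber jar with a red cap, 68 mm across, 90 mm high. Leave alone.
- pink_cup: Pink cup, 72 mm across, 90 mm high. Leave alone.
- coaster: Round cork coaster, 90 mm across, 8 mm thick. Leave alone.
Things that resemble listed ones, but are neither listed nor needed, are in the scene too. Leave any blue or yellow look-alike of the rail alone.

How it is judged:
On the way, in this order (a step that is already met when the one before it is completed fails the run):
1. with the handle not yet turned, the jaw has been slid down until its pad bears on the rail and it is tilted and bound, and it stays so when let go (contact force between spindle and rail above 4 N and value of joint jaw_tilt above 0.026 rad and value of joint screw below 0.7 rad and contact force between the fingers and jaw below 0.1 N), for 0.2 s.
2. the handle has been screwed until the pad clamps the rail with more than 45 N, also when the handle is let go (contact force between spindle and rail above 45 N and value of joint jaw_tilt above 0.026 rad and contact force between the fingers and handle below 0.1 N), for 0.2 s.
At the end, for the whole second after the job is handed in: The pad presses on the rail with 45 to 120 N, the jaw is still tilted and bound (tilt over 0.026 rad), and rail and board lie within 5 mm of where they began (contact force between spindle and rail between 45 and 120 N and value of joint jaw_tilt above 0.026 rad and distance of each of rail, board from where it was at the start of the episode below 0.005 m); the robot touches nothing.
It fails at once if the rail is crushed: the pad presses on it with more than 150 N (contact force between spindle and rail above 150 N).
It fails at once if the fingers press on the jaw with more than 40 N (contact force between the fingers and jaw above 40 N and contact force between the fingers and handle below 1 N).
It fails at once if the rail or the board shifts by more than 8 mm (distance of any of rail, board from where it was at the start of the episode above 0.008 m).
It fails at once if something else on the counter is pushed by more than 20 mm (distance of any of mug, glue_bottle, screwdriver, spare_rail, jam_jar, pink_cup, coaster from where it was at the start of the episode above 0.02 m).
It also fails if it takes over 67 s, if anything falls off the work surface, if the arm or the gripper's body presses on something with over 40 N, if the wrist force passes 120 N, or if a joint passes its speed limit or range.

ROBOT

A 7-joint arm with a two-finger parallel gripper is mounted at the origin on the work surface. World frame = base frame: x ahead of the robot, y to its left, z up, the work surface at z = 0. Lengths are in m, angles in rad, forces in N, time in s.
With the tool pointing down it reaches from about 0.4 to 0.85 m from the base axis. Payload 10.4 kg.
Tool frame: the origin (TCP) lies midway between the tips of the shut fingers; the grasp point (between the pads) lies 19 mm behind it; z points along the fingers, y is the line along which they close (so a half turn about z gives the same grasp; the last joint's range is limited). The gripper opens to 85 mm and grips with 20 to 120 N. Pads are 22 mm wide; open, the fingers measure 114 mm over their backs; the gripper's body (76 mm by 85 mm) begins 54 mm behind the grasp point. The pads swing forward as they close: fully open they stand 13 mm farther back than shut.
Start: joints at [1.18, 0.332, -0.065, 1.46, 0.022, 1.35, -0.088], TCP at [0.225, -0.583, 0.231] pointing down, gripper open.
Joint ranges: [-2.6, 2.6], [-0.5, 2.12], [-1.47, 1.34], [0.16, 2.42], [-1.27, 4.41], [0.06, 2.06], [-2.6, 2.6]. Speed limits (rad/s): [2.22, 2.22, 2.79, 2.79, 3.14, 3.14, 3.14].

INTERFACE

Orientations are given as a unit quaternion [x, y, z, w].
In Python, from workcell import get_obs, camera, camera_params, hand_in gives the robot as it stands.
- The arm moves only by the tool carry_out, never from a script. Its argument "commands" is a list that holds one entry, the list of rows, each a list of 6 numbers: the shift along the tool's x, y, z in units of 40 mm (1.0 is 40 mm), then the turn, a rotation vector about the tool's x, y, z in units of 6 degrees (1.0 is 6 degrees). In form: [[[x, y, z, ax, ay, az], ...]]. A call has 1 to 20 rows; each row shifts and turns the commanded pose from where the row before left it, along the tool's axes as they then stand; what a row does not reach is not made up. A row lasts 1/12 s, in which the tool goes at most 41.7 mm and 7.16 degrees, less where a joint would pass 70% of its speed; a pose out of reach is approached as far as the arm can. A call is refused whole if a number of a shift passes 1 or a number of a turn 1, either way. A call with a gripper value outside its range is refused whole. "hand" is the closure, from -1 (fully open) to 1 (shut), set as the call begins (left out, the last holds). The fingers move at their own pace and stop on an object; "force" is the grip in N (left out, the last holds). Time passes only in rows, so rows that do not move let the fingers close. It gives the time, the measured TCP pose, the force, the opening and the grip force at its end, in the units of the state.
- get_obs(): the state, without advancing time (a new reading comes with each control period).
- camera(name): name is "scene" or "side" or "wrist"; returns the picture (384x512x3 uint8, red, green, blue); there is no depth.
- camera_params(name): a dict with "mtx" (3x3 intrinsics, pixels), "R" (3x3) and "t" (3): a world point X has camera coordinates R X + t. Camera axes: x right, y down, z forward; pixel columns grow to the right and rows downward; lengths in m; the calibration is good to about 2 mm. A picture is of the moment at which its call begins: read the wrist's pose just before it. camera_params takes no time and is no camera call; for the wrist camera it gives the pose at the moment of the call.
- hand_in(): hands the job in; it is judged then, once.
The state is a dict: "clock": time; "joint_pos": joint angles; "joint_velocities": joint speeds; "tau": joint torques, N m; "position": TCP position; "ee_rot": TCP orientation; "ft_force": force on the tool from outside, world axes, zero at the start; "torque": the same for the moment, N m; "grip_width": opening from 0.0 (shut) to 1.0 (fully open); "grasp_force": force on a finger pad.
Only numpy, scipy, OpenCV 4.12 (cv2) and the standard library are available. Lean on these libraries where they do the work, as an engineer would, in place of code of your own. Each camera call takes 0.05 s, during which the arm holds its last target. There are 200 camera calls.

## Working session

There is one attempt and no reset: what is moved stays moved. The work goes in short steps, Python scripts to look and compute and a tool call to move; the robot and the scene stay as the last step left them, time stands still between calls to the robot, and variables do not carry over. Pictures are saved under pics/ and viewed, at most 10 in all, crops included, and the job is handed in when it is done.

Besides the shell and the picture viewer there is one more tool, called after ">>>" as name([rows], argument=value, ...), one row to a line, values as JSON. carry_out: Moves the arm, as the interface text tells. Its arguments: {"type":"object","properties":{"commands":{"type":"array"},"hand":{"type":"number"},"force":{"type":"number"}},"required":["commands"]}

```bash
mkdir -p pics
cat > h.py <<'E'
import numpy as np, cv2
from workcell import get_obs, camera, camera_params, hand_in
E
python3 - <<'E'
from h import *
o=get_obs(); print({k:np.round(v,3) for k,v in o.items()})
for n in("scene","side"):
    cv2.imwrite(f"pics/{n}0.png",cv2.resize(camera(n)[:,:,::-1],(800,600),interpolation=cv2.INTER_CUBIC))
    p=camera_params(n); print(n,np.round(p["mtx"],1).tolist(),np.round(-p["R"].T@p["t"],3))
E
```

```text
{'clock': np.float64(0.0), 'joint_pos': array([ 1.18 ,  0.333, -0.065,  1.461,  0.022,  1.35 , -0.089]), 'joint_velocities': array([-0.001, -0.002,  0.002,  0.001,  0.001,  0.002,  0.001]), 'tau': array([-1.0000e-03, -6.2546e+01,  4.8000e-02, -3.9161e+01,  1.6000e-02,
        1.0000e-02,  0.0000e+00]), 'position': array([ 0.225, -0.583,  0.231]), 'ee_rot': array([ 0.983,  0.183, -0.   , -0.001]), 'ft_force': array([ 0.574,  0.332, -0.981]), 'torque': array([ 0.022,  0.031, -0.011]), 'grasp_force': np.float64(0.0), 'grip_width': np.float64(1.002)}
scene [[410.7, 0.0, 253.7], [0.0, 410.7, 192.8], [0.0, 0.0, 1.0]] [ 1.379 -0.218  1.06 ]
side [[348.2, 0.0, 252.6], [0.0, 348.2, 195.0], [0.0, 0.0, 1.0]] [ 1.394 -0.65   0.818]
```

View pics/scene0.png

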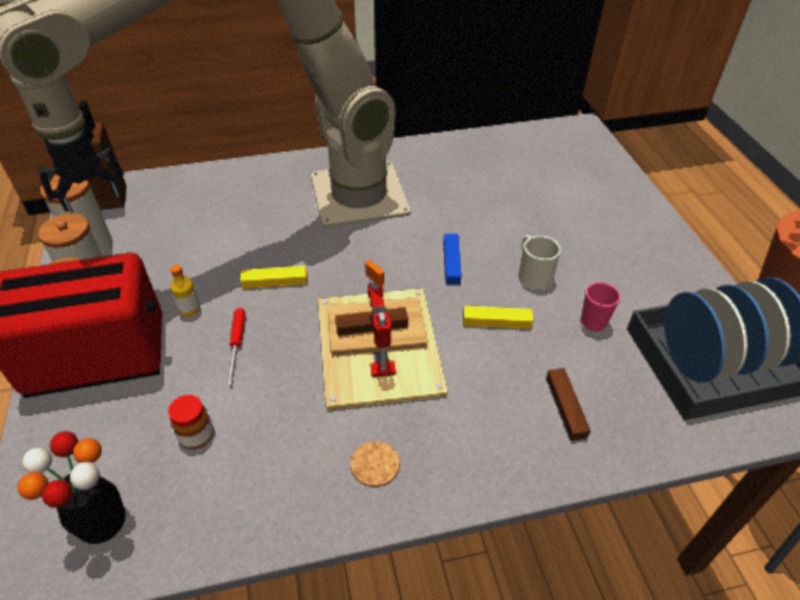

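View pics/side0.png

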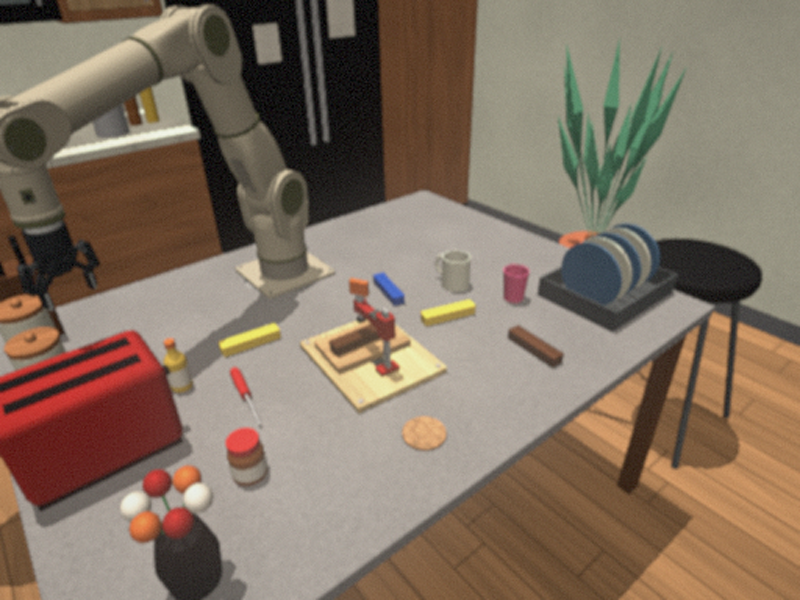

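The scene picture shows the stand with corners at about (319,293), (425,290), (446,393) and (328,405). The orange handle is at (375,273) and the bar is at the near side. I'll enlarge both views around the clamp.

Run:
```python
from h import *
a=camera("scene")[:,:,::-1]; b=camera("side")[:,:,::-1]
A=cv2.resize(a[160:265,195:295],(760,798)[:1]+(798,),interpolation=cv2.INTER_CUBIC)
# scene crop: x 195..295 , y 160..265 ; side crop x 190..290, y 170..265
A=cv2.resize(a[160:265,197:293],None,fx=5.7,fy=5.7,interpolation=cv2.INTER_CUBIC)
B=cv2.resize(b[170:265,187:291],None,fx=6,fy=6,interpolation=cv2.INTER_CUBIC)
print(A.shape,B.shape)
cv2.imwrite("pics/sc1.png",A);cv2.imwrite("pics/si1.png",B)
```

```text
(598, 547, 3) (570, 624, 3)
```

View pics/sc1.png

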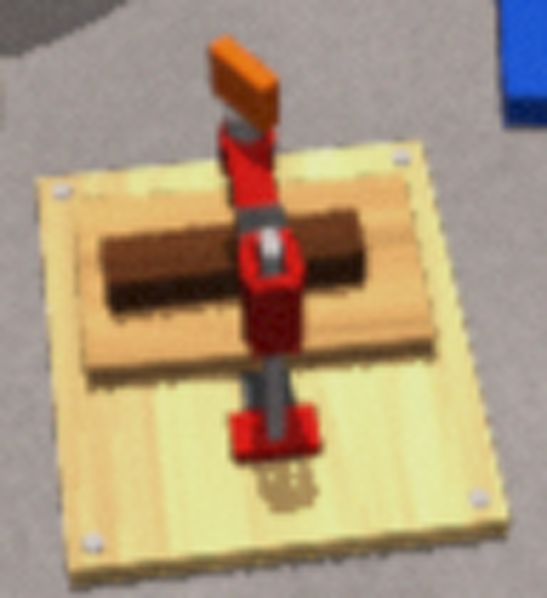

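View pics/si1.png

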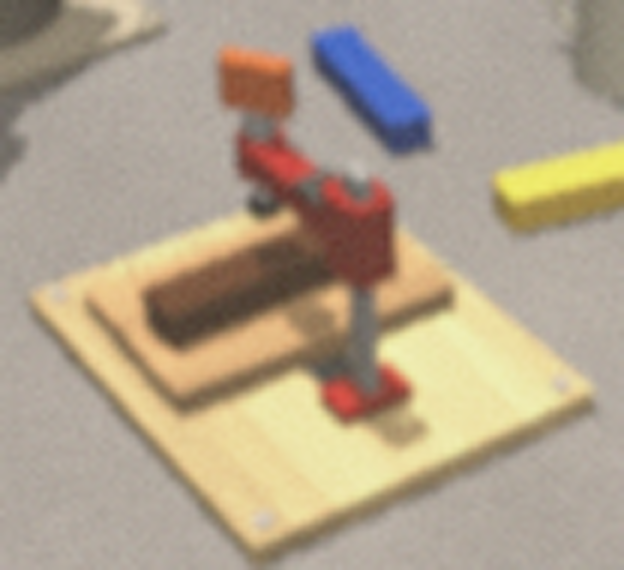

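Scene crop: the stand top corners are (40,180), (422,143), (508,520) and (70,572), and the handle top runs (218,42)–(270,92). Side crop: corners (33,303), (590,395) and (262,548), and the handle top runs (226,50)–(291,66). I'll fit the stand pose, jaw height and handle angle from these.

```bash
cat > fit.py <<'E'
from h import *
from scipy.optimize import least_squares
def proj(n,X):
    p=camera_params(n); c=p["R"]@X+p["t"]; u=p["mtx"]@c; return u[:2]/u[2]
S=lambda x,y:(np.array([x+.5,y+.5])/5.7-.5+[197,160])
D=lambda x,y:(np.array([x+.5,y+.5])/6-.5+[187,170])
c=lambda sx,sy:("s",sx*.145,sy*.12,.018)
obs=[("scene",S(40,180),c(-1,-1)),("scene",S(422,143),c(-1,1)),("scene",S(508,520),c(1,1)),("scene",S(70,572),c(1,-1)),
("side",D(33,303),c(-1,-1)),("side",D(590,395),c(1,1)),("side",D(262,548),c(1,-1)),
("scene",S(270,236),("s",.075,0,.183)),("side",D(358,172),("s",.075,0,.183)),
("scene",S(218,42),("h",-1)),("scene",S(270,92),("h",1)),("side",D(226,50),("h",-1)),("side",D(291,66),("h",1))]
def pt(q,d):
    x,y,w,h,a=q; R=lambda a:np.array([[np.cos(a),-np.sin(a)],[np.sin(a),np.cos(a)]])
    if d[0]=="s": return np.r_[R(w)@d[1:3]+[x,y],d[3]]
    b=R(w)@[-.035,0]+[x,y]; return np.r_[b+d[1]*.023*np.array([np.cos(a),np.sin(a)]),h]
def res(q): return np.concatenate([proj(n,pt(q,d))-u for n,u,d in obs])
r=least_squares(res,[.75,-.2,0,.2,.7])
print(np.round(r.x,4)); print(np.round(r.fun.reshape(-1,2),1).tolist())
q=r.x; print("bar",pt(q,("s",.075,0,0)),"rest",pt(q,("s",.037,0,q[3]-.055)),"grip",pt(q,("s",-.035,0,q[3]-.012)),"pad->slide? h",q[3]-.0625)
E
python3 fit.py
```

```text
[ 0.5328 -0.059  -0.0867  0.2035  0.4148]
[[-0.8, -0.3], [-0.1, -0.5], [0.6, 0.1], [-0.7, 0.0], [-0.4, -1.4], [1.6, -1.0], [-0.8, 0.1], [0.0, 1.3], [0.5, 0.0], [0.2, -0.3], [-0.1, -0.6], [-0.1, 0.4], [0.2, 0.5]]
bar [ 0.60748012 -0.06544391  0.        ] rest [ 0.56962275 -0.06215464  0.14845556] grip [ 0.49789299 -0.05592234  0.19145556] pad->slide? h 0.1409555581038523
```

The residuals are about 1 px. That puts the stand at (0.533, -0.059) with yaw -0.087, the jaw origin at z≈0.141 and the handle yaw at 0.415. My plan is to push with one open finger, with the gripper body offset to +y so it clears the bar top. First I'll lift and turn part of the way.

>>> carry_out([
  [[0, 0, -0.6, 0, 0, -1], [0, 0, -0.6, 0, 0, -1], [0, 0, 0, 0, 0, -1], [0, 0, 0, 0, 0, -1], [0, 0, 0, 0, 0, -1], [0, 0, 0, 0, 0, -1], [0, 0, 0, 0, 0, -1], [0, 0, 0, 0, 0, -1], [0, 0, 0, 0, 0, -1], [0, 0, 0, 0, 0, -1], [0, 0, 0, 0, 0, 0], [0, 0, 0, 0, 0, 0]],
], hand=-1)

```text
clock: 1.2
position: [0.2246, -0.5832, 0.2791]
ee_rot: [0.761, 0.649, 0.0, -0.0]
ft_force: [0.0, -0.3, -0.9]
grip_width: 1.001
grasp_force: 0.0
```

```bash
cat > go.py <<'E'
import sys
from h import *
from scipy.spatial.transform import Rotation as R
def go(x,y,z,yaw):
    o=get_obs(); r=R.from_quat(o["ee_rot"]); T=R.from_euler("z",yaw)*R.from_euler("x",np.pi)
    p=np.array(o["position"]); d=np.array([x,y,z])-p
    print("clk %.2f pos"%o["clock"],np.round(p,4),"F",np.round(o["ft_force"],1),"j7 %.2f"%o["joint_pos"][6],"w %.2f"%o["grip_width"],
     "\nshift units (cur axes)",np.round(r.inv().apply(d)/.04,3),"(target axes)",np.round(T.inv().apply(d)/.04,3),
     "turn units",np.round(np.degrees((r.inv()*T).as_rotvec())/6,2))
if __name__=="__main__": go(*map(float,sys.argv[1:5]))
E
python3 go.py .5743 -.0094 .28 3.055
```

```text
clk 1.20 pos [ 0.2246 -0.5832  0.2791] F [ 0.  -0.3 -0.9] j7 0.93 w 1.00 
shift units (cur axes) [15.548  6.358 -0.017] (target axes) [-7.468 15.046 -0.022] turn units [  0.    -0.   -15.69]
```

>>> carry_out([
  [[0.4, 0.16, 0, 0, 0, 0], [0.86, 0.35, 0, 0, 0, 0], [0.86, 0.35, 0, 0, 0, 0], [0.86, 0.35, 0, 0, 0, 0], [0.86, 0.35, 0, 0, 0, 0], [0.86, 0.35, 0, 0, 0, 0], [0.86, 0.35, 0, 0, 0, 0], [0.86, 0.35, 0, 0, 0, 0], [0.86, 0.35, 0, 0, 0, 0], [0.86, 0.35, 0, 0, 0, 0], [0.86, 0.35, 0, 0, 0, 0], [0.86, 0.35, 0, 0, 0, 0], [0.86, 0.35, 0, 0, 0, 0], [0.86, 0.35, 0, 0, 0, 0], [0.86, 0.35, 0, 0, 0, 0], [0.86, 0.35, 0, 0, 0, 0], [0.86, 0.35, 0, 0, 0, 0], [0.86, 0.35, 0, 0, 0, 0], [0.5, 0.2, 0, 0, 0, 0], [0, 0, 0, 0, 0, 0]],
])

```text
clock: 2.87
position: [0.5715, -0.0033, 0.279]
ee_rot: [0.759, 0.651, 0.001, -0.001]
ft_force: [-0.5, 0.8, 0.3]
grip_width: 1.001
grasp_force: 0.0
```

>>> carry_out([
  [[0, 0, 0, 0, 0, -1], [0, 0, 0, 0, 0, -1], [0, 0, 0, 0, 0, -1], [0, 0, 0, 0, 0, -1], [0, 0, 0, 0, 0, -1], [0, 0, 0, 0, 0, -1], [0, 0, 0, 0, 0, -1], [0, 0, 0, 0, 0, -1], [0, 0, 0, 0, 0, -1], [0, 0, 0, 0, 0, -1], [0, 0, 0, 0, 0, -1], [0, 0, 0, 0, 0, -1], [0, 0, 0, 0, 0, -1], [0, 0, 0, 0, 0, -1], [0, 0, 0, 0, 0, -1], [0, 0, 0, 0, 0, -0.7], [0, 0, 0, 0, 0, 0], [0, 0, 0, 0, 0, 0]],
])

```text
clock: 4.37
position: [0.5703, -0.0096, 0.2792]
ee_rot: [0.044, 0.999, -0.0, -0.0]
ft_force: [0.1, -1.0, 0.4]
grip_width: 0.996
grasp_force: 0.0
```

```bash
python3 go.py .5743 -.0094 .17 3.055
python3 - <<'E'
from h import *
cv2.imwrite("pics/w1.png",cv2.resize(camera("wrist")[:,:,::-1],(800,600),interpolation=cv2.INTER_CUBIC))
E
```

```text
clk 4.37 pos [ 0.5703 -0.0096  0.2792] F [ 0.1 -1.   0.4] j7 1.23 w 1.00 
shift units (cur axes) [-0.099  0.014  2.73 ] (target axes) [-0.099  0.013  2.731] turn units [-0.   -0.   -0.01]
```

View pics/w1.png

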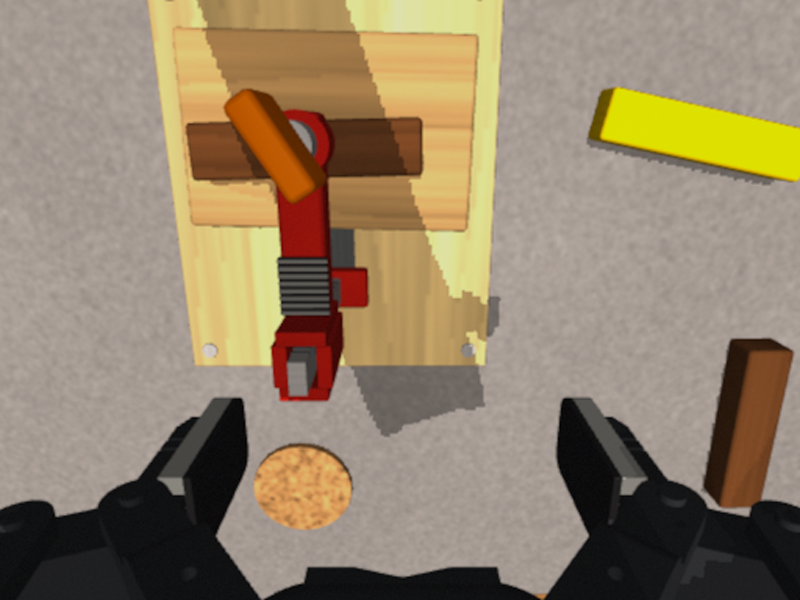

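The wrist view shows the thumb rest with corners (278,258), (328,258), (330,314) and (281,314), and the handle top at (226,105), (243,90), (325,180) and (302,200). The bar top is near (300,370). I'll cast rays from these onto the fitted heights.

```bash
cat > ray.py <<'E'
from h import *
def ray(n,u,z,p=None):
    p=p or camera_params(n); R,t=p["R"],p["t"]; c=-R.T@t
    d=R.T@np.linalg.inv(p["mtx"])@np.r_[u,1]; return c+d*(z-c[2])/d[2]
E
python3 - <<'E'
from ray import *
f=lambda a:(np.array(a)+.5)*.64-.5
W=lambda pts,z:[np.round(ray("wrist",f(q),z),4)[:2].tolist() for q in pts]
for z in(.1485,.1525):
  r=np.array(W([(278,258),(328,258),(330,314),(281,314)],z)); print("rest",z,r.mean(0).round(4),np.linalg.norm(r[1]-r[0]),np.linalg.norm(r[2]-r[1]))
h=np.array(W([(226,105),(243,90),(325,180),(302,200)],.2035)); print("handle",h.mean(0).round(4),[np.linalg.norm(h[i]-h[i-1]).round(4) for i in range(4)],np.arctan2(*(h[0]+h[1]-h[2]-h[3])[::-1]))
print("stand corners",W([(196,365),(484,365)],.018), "tip L",W([(208,400),(243,400)],.292))
p=camera_params("wrist"); print("cam",-p["R"].T@p["t"])
for X in ([.6075,-.0654,.183],[.5696,-.0622,.1525],[.498,-.056,.2035]):
  c=p["mtx"]@(p["R"]@np.array(X)+p["t"]); print(((c[:2]/c[2])+.5)/.64-.5)
E
```

```text
rest 0.1485 [ 0.5676 -0.0607] 0.026101532522057012 0.03093622472119047
rest 0.1525 [ 0.5664 -0.0598] 0.025594726019240753 0.030429097916303723
handle [ 0.4942 -0.0521] [np.float64(0.0451), np.float64(0.0088), np.float64(0.0447), np.float64(0.0124)] -2.544932257712478
stand corners [[0.6626, -0.1871], [0.6831, 0.0486]] tip L [[0.5572, -0.0602], [0.558, -0.0508]]
cam [ 0.49191823 -0.00186099  0.42159086]
[294.18439504 384.79535039]
[300.71617026 292.62014121]
[266.63102089 155.86653062]
```

The rest comes out at 26 × 31 mm, which fixes its top at z≈0.148 and its centre at about (0.569, -0.0615). That agrees with the first fit to within 2 mm. Next I'll lower the -y finger onto it.

>>> carry_out([
  [[-0.08, 0.03, 0, 0, 0, 0], [0, 0, 0.5, 0, 0, 0], [0, 0, 0.5, 0, 0, 0], [0, 0, 0.5, 0, 0, 0], [0, 0, 0.5, 0, 0, 0], [0, 0, 0.5, 0, 0, 0], [0, 0, 0.4, 0, 0, 0], [0, 0, 0.2, 0, 0, 0], [0, 0, 0, 0, 0, 0], [0, 0, 0, 0, 0, 0], [0, 0, 0, 0, 0, 0]],
])

```text
clock: 5.33
position: [0.5744, -0.008, 0.1565]
ee_rot: [0.041, 0.999, -0.0, 0.001]
ft_force: [0.5, -0.7, 0.9]
grip_width: 0.993
grasp_force: 0.0
```

```bash
python3 go.py .5734 -.0082 .137 3.055
python3 - <<'E'
from h import *
a=camera("wrist")[:,:,::-1]; b=camera("scene")[:,:,::-1]
cv2.imwrite("pics/w2.png",np.hstack([cv2.resize(a,(480,360)),cv2.resize(b[120:250,190:300],(305,360),interpolation=cv2.INTER_CUBIC)]))
E
```

```text
clk 5.33 pos [ 0.5744 -0.008   0.1565] F [ 0.5 -0.7  0.9] j7 1.17 w 0.99 
shift units (cur axes) [ 0.025 -0.007  0.487] (target axes) [ 0.025 -0.008  0.487] turn units [0.   0.02 0.03]
```

View pics/w2.png

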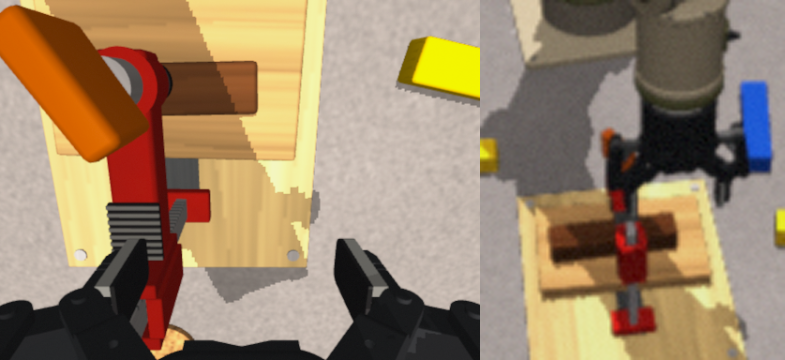

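The finger tip at (130,245) stands over the ribbed rest, and the handle is clear of the gripper. Sliding down now.

>>> carry_out([
  [[0, 0, 0.08, 0, 0, 0], [0, 0, 0.08, 0, 0, 0], [0, 0, 0.08, 0, 0, 0], [0, 0, 0.08, 0, 0, 0], [0, 0, 0.08, 0, 0, 0], [0, 0, 0.08, 0, 0, 0], [0, 0, 0.08, 0, 0, 0], [0, 0, 0.08, 0, 0, 0], [0, 0, 0.08, 0, 0, 0], [0, 0, 0.08, 0, 0, 0], [0, 0, 0, 0, 0, 0]],
])

```text
clock: 6.35
position: [0.5736, -0.0082, 0.1226]
ee_rot: [0.041, 0.999, 0.0, -0.0]
ft_force: [0.1, 0.4, 0.1]
grip_width: 1.001
grasp_force: 0.0
```

Run:
```python
from h import *
a=camera("wrist")[:,:,::-1]; b=camera("side")[:,:,::-1]
cv2.imwrite("pics/w3.png",np.hstack([cv2.resize(a[120:,:300],(500,440)),cv2.resize(b[150:250,190:258],(299,440),interpolation=cv2.INTER_CUBIC)]))
```

```text
(no output)
```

View pics/w3.png

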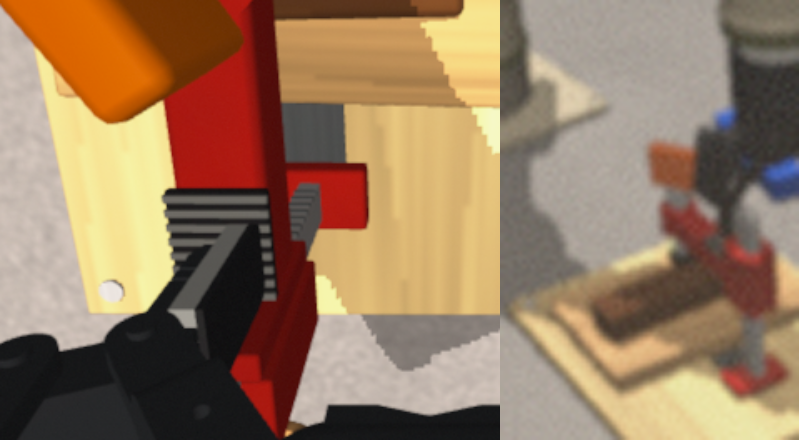

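The handle has dropped about 17 mm in the side view and the finger sits on the ribs, so the jaw is sliding. I'll continue in smaller steps and watch the force.

>>> carry_out([
  [[0.04, 0, 0.04, 0, 0, 0], [0, 0, 0.04, 0, 0, 0], [0, 0, 0.04, 0, 0, 0]],
])

```text
clock: 6.7
position: [0.5726, -0.008, 0.1188]
ee_rot: [0.041, 0.999, -0.0, 0.001]
ft_force: [1.7, -0.1, 2.9]
grip_width: 0.998
grasp_force: 1.6
```

>>> carry_out([
  [[0, 0, 0.03, 0, 0, 0], [0, 0, 0.03, 0, 0, 0], [0, 0, 0.03, 0, 0, 0]],
])

```text
clock: 6.95
position: [0.5725, -0.008, 0.115]
ee_rot: [0.041, 0.999, 0.0, 0.0]
ft_force: [1.8, -0.2, 3.3]
grip_width: 0.998
grasp_force: 1.6
```

>>> carry_out([
  [[0, 0, 0.03, 0, 0, 0], [0, 0, 0.03, 0, 0, 0], [0, 0, 0.03, 0, 0, 0]],
])

```text
clock: 7.2
position: [0.5723, -0.008, 0.1113]
ee_rot: [0.041, 0.999, 0.0, 0.0]
ft_force: [2.6, -0.8, 2.4]
grip_width: 1.0
grasp_force: 1.6
```

>>> carry_out([
  [[0, 0, 0.03, 0, 0, 0], [0, 0, 0.03, 0, 0, 0]],
])

```text
clock: 7.37
position: [0.5725, -0.008, 0.1096]
ee_rot: [0.041, 0.999, -0.0, 0.0]
ft_force: [0.2, 0.8, 13.0]
grip_width: 0.998
grasp_force: 6.2
```

>>> carry_out([
  [[0, 0, 0.03, 0, 0, 0], [0, 0, 0.03, 0, 0, 0]],
])

```text
clock: 7.53
position: [0.5729, -0.008, 0.1078]
ee_rot: [0.041, 0.999, -0.0, 0.001]
ft_force: [-1.7, -0.1, 22.6]
grip_width: 1.001
grasp_force: 10.7
```

>>> carry_out([
  [[0, 0, 0, 0, 0, 0], [0, 0, 0, 0, 0, 0], [0, 0, 0, 0, 0, 0], [0, 0, 0, 0, 0, 0]],
])

```text
clock: 7.87
position: [0.5728, -0.008, 0.1079]
ee_rot: [0.041, 0.999, -0.0, 0.001]
ft_force: [-0.3, -0.8, 14.6]
grip_width: 1.001
grasp_force: 7.3
```

```bash
python3 -c "
from h import *
o=get_obs();print(o.keys(),o['position'],o['ft_force'])"
```

```text
dict_keys(['clock', 'joint_pos', 'joint_velocities', 'tau', 'position', 'ee_rot', 'ft_force', 'torque', 'grasp_force', 'grip_width']) [ 0.57283952 -0.00804446  0.10787369] [-0.25192388 -0.78395231 14.60967489]
```

>>> carry_out([
  [[0, 0, 0.012, 0, 0, 0], [0, 0, 0, 0, 0, 0], [0, 0, 0, 0, 0, 0], [0, 0, 0, 0, 0, 0]],
])

```text
clock: 8.2
position: [0.5729, -0.008, 0.1078]
ee_rot: [0.041, 0.999, -0.001, 0.001]
ft_force: [-1.6, -0.1, 18.6]
grip_width: 0.997
grasp_force: 9.2
```

>>> carry_out([
  [[0, 0, 0.008, 0, 0, 0], [0, 0, 0, 0, 0, 0], [0, 0, 0, 0, 0, 0], [0, 0, 0, 0, 0, 0]],
])

```text
clock: 8.53
position: [0.5729, -0.008, 0.1077]
ee_rot: [0.041, 0.999, -0.001, 0.001]
ft_force: [-2.9, 0.7, 19.9]
grip_width: 1.001
grasp_force: 10.3
```

>>> carry_out([
  [[0, 0, 0.01, 0, 0, 0], [0, 0, 0, 0, 0, 0], [0, 0, 0, 0, 0, 0], [0, 0, 0, 0, 0, 0]],
])

```text
clock: 8.87
position: [0.573, -0.008, 0.1075]
ee_rot: [0.041, 0.999, -0.001, 0.001]
ft_force: [-3.9, -0.2, 22.6]
grip_width: 0.999
grasp_force: 11.4
```

The push holds steady at 22.6 N, and the jaw went about 3.5 mm past first touch, so it is bound. I'll let go, go up and look straight down at the handle.

>>> carry_out([
  [[0, 0, -0.05, 0, 0, 0], [0, 0, -0.1, 0, 0, 0], [0, 0, -0.2, 0, 0, 0], [0, 0, -0.5, 0, 0, 0], [0, 0, -0.5, 0, 0, 0], [0, 0, -0.6, 0, 0, 0], [0, 0, -0.6, 0, 0, 0], [0, 0, -0.6, 0, 0, 0], [0, 0, -0.4, 0, 0, 0], [0, 0, -0.2, 0, 0, 0], [0, 0, 0, 0, 0, 0], [0, 0, 0, 0, 0, 0]],
])

```text
clock: 9.87
position: [0.5717, -0.0081, 0.2546]
ee_rot: [0.041, 0.999, -0.0, -0.0]
ft_force: [-0.0, -0.6, -0.2]
grip_width: 0.998
grasp_force: 0.0
```

```bash
python3 go.py .497 -.0545 .24 3.556
python3 - <<'E'
from h import *
p=camera_params("wrist"); print(np.round(-p["R"].T@p["t"],4)); np.savez("w4.npz",**p)
a=camera("wrist")[:,:,::-1]
cv2.imwrite("pics/w4.png",cv2.resize(a[:260,90:440],None,fx=2.2,fy=2.2,interpolation=cv2.INTER_CUBIC))
E
```

```text
clk 9.87 pos [ 0.5717 -0.0081  0.2546] F [-0.  -0.6 -0.2] j7 1.23 w 1.00 
shift units (cur axes) [ 1.766 -1.31   0.366] (target axes) [ 2.177 -0.309  0.365] turn units [ 0.   -0.01 -4.75]
[ 0.4934 -0.0009  0.397 ]
```

View pics/w4.png

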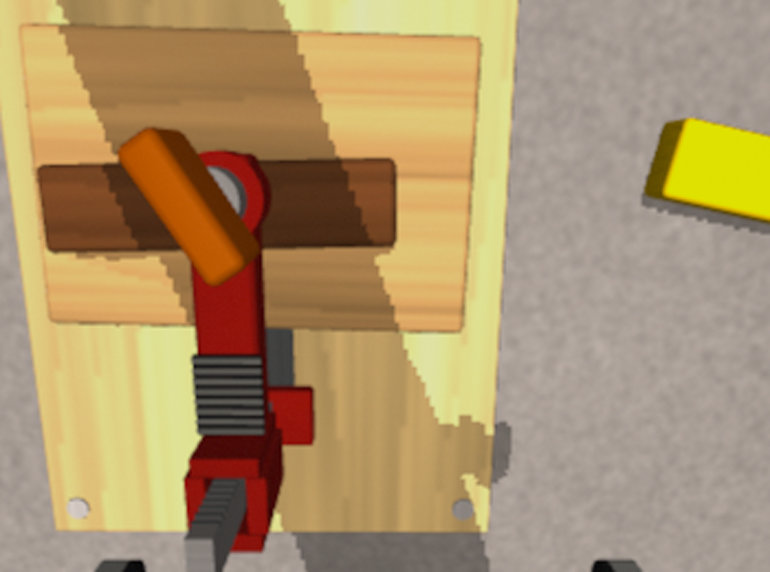

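The handle top spans (120,151), (154,130), (252,264) and (212,285) in this crop, and its centre is near (185,208). The jaw stayed down after release. I'll compute the grip pose.

Run:
```python
from ray import *
f=lambda a:(np.array(a)+.5)/2.2-.5+[90,0]
for z in (.165,.172,.178):
  h=np.array([ray("wrist",f(q),z)[:2] for q in [(120,151),(154,130),(252,264),(212,285)]])
  r=np.array([ray("wrist",f(q),z-.055)[:2] for q in [(193,355),(262,355),(266,434),(198,434)]])
  print(z,h.mean(0).round(4),[np.linalg.norm(h[i]-h[i-1]).round(4) for i in range(4)],np.arctan2(*(h[0]+h[1]-h[2]-h[3])[::-1]).round(3)+2*np.pi,"rest",r.mean(0).round(4),[np.linalg.norm(r[i]-r[i-1]).round(4) for i in range(4)])
```

```text
0.165 [ 0.4969 -0.0556] [np.float64(0.0453), np.float64(0.0118), np.float64(0.046), np.float64(0.0139)] 3.6441853071795864 rest [ 0.569  -0.0621] [np.float64(0.0322), np.float64(0.0267), np.float64(0.0322), np.float64(0.0272)]
0.172 [ 0.4968 -0.0539] [np.float64(0.044), np.float64(0.0114), np.float64(0.0446), np.float64(0.0135)] 3.6441853071795864 rest [ 0.5671 -0.0606] [np.float64(0.0315), np.float64(0.026), np.float64(0.0315), np.float64(0.0265)]
0.178 [ 0.4967 -0.0525] [np.float64(0.0428), np.float64(0.0111), np.float64(0.0434), np.float64(0.0132)] 3.6441853071795864 rest [ 0.5655 -0.0594] [np.float64(0.0308), np.float64(0.0255), np.float64(0.0308), np.float64(0.026)]
```

>>> carry_out([
  [[0.5, -0.4, 0, 0, 0, -0.8], [0.6, -0.4, 0, 0, 0, -0.8], [0.4, -0.4, 0, 0, 0, -0.8], [0.1, -0.2, 0, 0, 0, -0.8], [0, 0, 0, 0, 0, -0.8], [0, 0, 0, 0, 0, -0.8], [0, 0, 0, 0, 0, -0.5], [0, 0, 0, 0, 0, 0], [0, 0, 0, 0, 0, 0]],
])

```text
clock: 10.67
position: [0.5092, -0.0643, 0.2543]
ee_rot: [-0.233, 0.972, 0.0, -0.001]
ft_force: [-0.0, 0.8, 1.6]
grip_width: 1.0
grasp_force: 0.0
```

```bash
python3 go.py .497 -.0545 .141 3.61
```

```text
clk 10.67 pos [ 0.5092 -0.0643  0.2543] F [-0.   0.8  1.6] j7 1.96 w 1.00 
shift units (cur axes) [0.158 0.353 2.833] (target axes) [0.162 0.356 2.833] turn units [ 0.01 -0.01  0.02]
```

>>> carry_out([
  [[0.16, 0.35, 0, 0, 0, 0], [0, 0, 0, 0, 0, 0], [0, 0, 0.4, 0, 0, 0], [0, 0, 0.5, 0, 0, 0], [0, 0, 0.5, 0, 0, 0], [0, 0, 0.5, 0, 0, 0], [0, 0, 0.5, 0, 0, 0], [0, 0, 0.3, 0, 0, 0], [0, 0, 0.13, 0, 0, 0], [0, 0, 0, 0, 0, 0], [0, 0, 0, 0, 0, 0]],
])

```text
clock: 11.58
position: [0.4981, -0.0546, 0.1427]
ee_rot: [-0.234, 0.972, -0.0, 0.0]
ft_force: [0.0, -0.7, 0.3]
grip_width: 0.997
grasp_force: 0.0
```

```bash
python3 go.py .497 -.0545 .141 3.61;  python3 - <<'E'
from h import *
a=camera("wrist")[:,:,::-1]; b=camera("side")[:,:,::-1]
cv2.imwrite("pics/w5.png",np.hstack([cv2.resize(a[60:],(500,316)),cv2.resize(b[150:250,190:285],(300,316),interpolation=cv2.INTER_CUBIC)]))
E
```

```text
clk 11.58 pos [ 0.4981 -0.0546  0.1427] F [ 0.  -0.7  0.3] j7 1.87 w 1.00 
shift units (cur axes) [0.023 0.014 0.042] (target axes) [0.023 0.013 0.042] turn units [-0.    0.01  0.04]
```

View pics/w5.png

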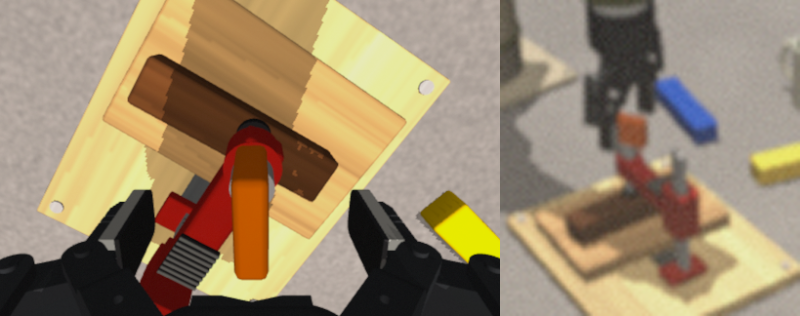

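The handle lies along the tool's x axis and is centred between the fingers (column 251 against a mid-point of 251). Closing gently.

>>> carry_out([
  [[0, 0, 0, 0, 0, 0], [0, 0, 0, 0, 0, 0], [0, 0, 0, 0, 0, 0], [0, 0, 0, 0, 0, 0], [0, 0, 0, 0, 0, 0], [0, 0, 0, 0, 0, 0], [0, 0, 0, 0, 0, 0], [0, 0, 0, 0, 0, 0], [0, 0, 0, 0, 0, 0], [0, 0, 0, 0, 0, 0]],
], hand=1, force=40)

```text
clock: 12.52
position: [0.4977, -0.0543, 0.1423]
ee_rot: [-0.234, 0.972, 0.0, 0.0]
ft_force: [-1.8, 2.0, 5.3]
grip_width: 0.16
grasp_force: 45.7
```

```bash
python3 go.py .497 -.0545 .141 3.61; python3 -c "
from h import *
print(get_obs()['torque'])"
```

```text
clk 12.52 pos [ 0.4977 -0.0543  0.1423] F [-1.8  2.   5.3] j7 1.87 w 0.16 
shift units (cur axes) [0.018 0.003 0.034] (target axes) [0.018 0.003 0.034] turn units [0.   0.   0.04]
[0.725719   0.61503814 0.19009186]
```

>>> carry_out([
  [[0, 0, -0.01, 0, 0, 0.2], [0, 0, 0, 0, 0, 0.5], [0, 0, 0, 0, 0, 0.5], [0, 0, 0, 0, 0, 0.5], [0, 0, 0, 0, 0, 0.5], [0, 0, 0, 0, 0, 0.5], [0, 0, 0, 0, 0, 0.5]],
])

```text
clock: 13.1
position: [0.4976, -0.055, 0.1424]
ee_rot: [-0.067, 0.998, -0.0, -0.0]
ft_force: [0.1, 0.2, 0.7]
grip_width: 0.158
grasp_force: 44.5
```

```bash
python3 go.py .497 -.0545 .141 3.61; python3 -c "
from h import *
print(get_obs()['torque'])"
```

```text
clk 13.10 pos [ 0.4976 -0.055   0.1424] F [0.1 0.2 0.7] j7 1.55 w 0.16 
shift units (cur axes) [0.013 0.013 0.034] (target axes) [0.008 0.017 0.034] turn units [-0.   -0.   -3.19]
[0.00961445 0.20646312 0.2131436 ]
```

The screw is turning clockwise with a torque of 0.21 N m and almost no side force. Continuing.

>>> carry_out([
  [[0, 0, 0, 0, 0, 0.6], [0, 0, 0, 0, 0, 0.6], [0, 0, 0, 0, 0, 0.6], [0, 0, 0, 0, 0, 0.6], [0, 0, 0, 0, 0, 0.6], [0, 0, 0, 0, 0, 0.6], [0, 0, 0, 0, 0, 0.6], [0, 0, 0, 0, 0, 0.6], [0, 0, 0, 0, 0, 0.6], [0, 0, 0, 0, 0, 0.6], [0, 0, 0, 0, 0, 0.6], [0, 0, 0, 0, 0, 0.6], [0, 0, 0, 0, 0, 0.6], [0, 0, 0, 0, 0, 0.6], [0, 0, 0, 0, 0, 0.6], [0, 0, 0, 0, 0, 0.6], [0, 0, 0, 0, 0, 0.6], [0, 0, 0, 0, 0, 0.6]],
])

```text
clock: 14.6
position: [0.4966, -0.0563, 0.1421]
ee_rot: [0.479, 0.878, -0.002, -0.0]
ft_force: [-3.3, -3.0, 1.2]
grip_width: 0.161
grasp_force: 42.2
```

```bash
python3 go.py .497 -.0545 .141 3.61; python3 -c "
from h import *
print(get_obs()['torque'])"
```

```text
clk 14.60 pos [ 0.4966 -0.0563  0.1421] F [-3.3 -3.   1.2] j7 0.46 w 0.16 
shift units (cur axes) [0.033 0.034 0.028] (target axes) [-0.031  0.036  0.028] turn units [ -0.03  -0.02 -14.  ]
[-1.23774958  1.27727721  0.28149271]
```

>>> carry_out([
  [[0, 0, 0, 0, 0, 0.6], [0, 0, 0, 0, 0, 0.6], [0, 0, 0, 0, 0, 0.6], [0, 0, 0, 0, 0, 0.6], [0, 0, 0, 0, 0, 0.6], [0, 0, 0, 0, 0, 0.6], [0, 0, 0, 0, 0, 0.6], [0, 0, 0, 0, 0, 0.6], [0, 0, 0, 0, 0, 0.6], [0, 0, 0, 0, 0, 0.6], [0, 0, 0, 0, 0, 0.6], [0, 0, 0, 0, 0, 0.6], [0, 0, 0, 0, 0, 0.6], [0, 0, 0, 0, 0, 0.6], [0, 0, 0, 0, 0, 0.6], [0, 0, 0, 0, 0, 0.6], [0, 0, 0, 0, 0, 0.6], [0, 0, 0, 0, 0, 0.6], [0, 0, 0, 0, 0, 0.6], [0, 0, 0, 0, 0, 0.6]],
])

```text
clock: 16.27
position: [0.4961, -0.0551, 0.1418]
ee_rot: [0.903, 0.429, -0.002, -0.0]
ft_force: [-4.6, -1.2, 2.8]
grip_width: 0.16
grasp_force: 46.9
```

>>> carry_out([
  [[0, 0, 0, 0, 0, 0.5], [0, 0, 0, 0, 0, 0], [0, 0, 0, 0, 0, 0], [0, 0, 0, 0, 0, 0]],
])

```text
clock: 16.6
position: [0.4966, -0.0546, 0.1419]
ee_rot: [0.913, 0.408, -0.001, -0.001]
ft_force: [-4.8, 0.8, 0.2]
grip_width: 0.156
grasp_force: 44.3
```

```bash
python3 go.py .497 -.0545 .141 3.61; python3 -c "
from h import *
print(get_obs()['torque'])"
```

```text
clk 16.60 pos [ 0.4966 -0.0546  0.1419] F [-4.8  0.8  0.2] j7 -0.81 w 0.16 
shift units (cur axes) [0.008 0.005 0.022] (target axes) [-0.009 -0.002  0.022] turn units [-2.000e-02 -2.000e-02 -2.645e+01]
[0.43497996 2.03488987 0.0557562 ]
```

The handle has turned 2.77 rad in all. Letting go and rising.

>>> carry_out([
  [[0, 0, 0, 0, 0, 0], [0, 0, 0, 0, 0, 0], [0, 0, 0, 0, 0, 0], [0, 0, 0, 0, 0, 0], [0, 0, 0, 0, 0, 0], [0, 0, 0, 0, 0, 0], [0, 0, 0, 0, 0, 0], [0, 0, 0, 0, 0, 0], [0, 0, -0.2, 0, 0, 0], [0, 0, -0.5, 0, 0, 0], [0, 0, -0.5, 0, 0, 0], [0, 0, -0.5, 0, 0, 0], [0, 0, -0.5, 0, 0, 0], [0, 0, -0.5, 0, 0, 0], [0, 0, -0.2, 0, 0, 0], [0, 0, 0, 0, 0, 0], [0, 0, 0, 0, 0, 0]],
], hand=-1)

```text
clock: 18.02
position: [0.4976, -0.0547, 0.2582]
ee_rot: [0.913, 0.407, 0.0, 0.0]
ft_force: [-0.4, -0.9, -0.5]
grip_width: 0.997
grasp_force: 0.0
```

Run:
```python
from h import *
a=camera("wrist")[:,:,::-1]; b=camera("side")[:,:,::-1]
cv2.imwrite("pics/w6.png",np.hstack([cv2.resize(a,(500,375)),cv2.resize(b[165:260,190:265],(296,375),interpolation=cv2.INTER_CUBIC)]))
```

```text
(no output)
```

View pics/w6.png

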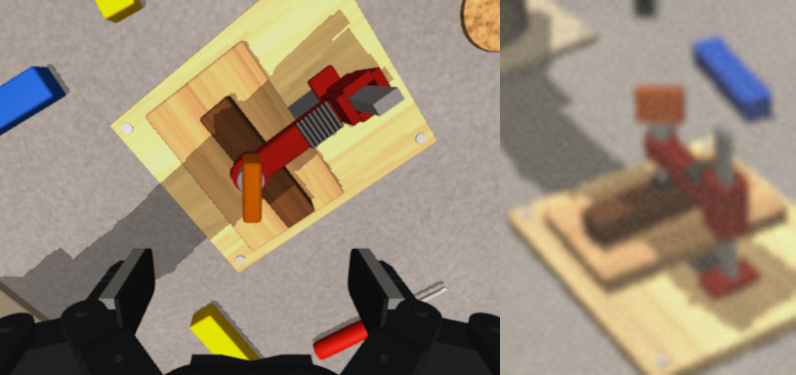

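The handle at (252,188) is still aligned with the tool, so it turned the full amount. The pad is on the rail, and the rail and board look unmoved. Handing in.

```bash
python3 -c "
from h import *
print(hand_in())"
```

```text
the job is handed in; nothing more can be done
None
```

I bound the free jaw on the rail with a steady push of about 22.6 N and turned the handle about 2.77 rad clockwise (by your figures roughly 65–75 N of clamping, not measured). I then let go with nothing touched and handed the job in at about 18 s on the clock; no verdict came back.

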